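# Clamp a display board in the cam-lever soldering jig

## Robot

A 7-joint arm with a two-finger parallel gripper is mounted at the origin on a cart in front of the work surface, level with it; the furniture and walls round the work are solid. World frame = base frame: x ahead of the robot, y to its left, z up, the work surface at z = 0. Lengths are in m, angles in degrees, forces in N, time in s.
With the tool pointing down it reaches from about 0.4 to 0.9 m from the base axis. Payload 5.5 kg.
Tool frame: the origin (TCP) lies between the finger pads; the fingertips stand 14 mm ahead of it and the grasp point (between the pads) lies 5 mm behind it; z points along the fingers, y is the line along which they close (so a half turn about z gives the same grasp; the last joint's range is limited). The gripper opens to 85 mm and grips with 20 to 120 N. Pads are 22 mm wide; open, the fingers measure 114 mm over their backs; the gripper's body (76 mm by 85 mm) begins 54 mm behind the grasp point. The pads swing forward as they close: fully open they stand 13 mm farther back than shut.
Start: joints at [78.908, 28.699, -24.465, 88.831, 12.651, 65.22, -12.049], TCP at [0.287, -0.583, 0.245] pointing down, gripper open.
Joint ranges: [-164.97, 164.97], [-17.58, 116.51], [-87.97, 89.64], [11.32, 138.91], [-80.73, 260.73], [10.89, 115.49], [-147.41, 147.41]. Speed limits (degrees/s): [147.25, 147.25, 180, 180, 180, 180, 180].

## Interface

Orientations are given as a 3x3 rotation matrix whose columns are the frame's x, y, z axes.
In Python, from cell import readout, optics, ctrl gives the robot as it stands. The module is installed in compiled form; this text tells all that it offers.
- The arm moves only by the tool carry_out, never from a script. Its argument "plan" is a list of rows, each a list of 4 numbers: the shift along the tool's x, y, z in cm, then the turn about the tool's z in rad. A call has 1 to 10 rows; each row is the pose to reach, as a shift and turn from the pose commanded when the call began, along the tool's axes at that moment; what a row does not reach only later rows make up. A row lasts 1/8 s, in which the tool goes at most 62.5 mm and 10.7 degrees, less where a joint would pass 70% of its speed; a pose out of reach is approached as far as the arm can. A call with a gripper value outside its range is refused whole. "grip" is the finger opening in cm, from 0 to 8.54, set as the call begins (left out, the last holds). The fingers move at their own pace and stop on an object; "grip_force" is the grip in N (left out, the last holds). Time passes only in rows, so rows that repeat a pose let the fingers close. It gives the time, the measured TCP pose, the force, the opening and the grip force at its end, in the units of the state.
- readout.observe(): the state, without advancing time (a new reading comes with each control period).
- optics.grab_frame(name): name is "scene" or "top" or "wrist"; returns the picture (384x512x3 uint8, red, green, blue); there is no depth.
- optics.calibration(name): a dict with "fx", "fy", "cx", "cy" (pixels), "T" (4x4, takes a point from camera to world coordinates). Camera axes: x right, y down, z forward; pixel columns grow to the right and rows downward; lengths in m; the calibration is good to about 2 mm. A picture is of the moment at which its call begins: read the wrist's pose just before it. calibration takes no time and is no camera call; for the wrist camera it gives the pose at the moment of the call.
- ctrl.close_job(): hands the job in; it is judged then, once.
The state is a dict: "time": time; "q": joint angles; "dq": joint speeds; "effort": joint torques, N m; "tcp_pos": TCP position; "ee_rot": TCP orientation; "wrist_force": force on the tool from outside, world axes, zero at the start; "moment": the same for the moment, N m; "finger_gap": finger opening in m; "grasp_force": force on a finger pad.
Only numpy, scipy, OpenCV 4.12 (cv2) and the standard library are available. Lean on these libraries where they do the work, as an engineer would, in place of code of your own. Each camera call takes 0.05 s, during which the arm holds its last target. There are 200 camera calls.

## Task

Make the display board ready for soldering in the clamp jig by pushing with a fingertip: with the clamp open, push the board along the jig's track until it is fully home against the steel end stop, then push the red-knobbed lever round all the way to its stop pin, so that the orange pad clamps the board square against the fence. Only slide the board, gently, never lift or tip it, and leave the other things on the desk where they are.

Things in the scene. Friction and masses are not known exactly. Their poses are not given: they have to be found in the camera images.
- jig: grey cam-clamp jig for small circuit boards, fixed to the desk. Its +x is the feed direction (the board is pushed that way, roughly away from the robot), +y roughly to the robot's left. Origin at desk height. In its frame, mm: base plate x -75 to 65, y -70 to 60, flat top at z = 15, on which the board slides (white strip). Before x = -12 the track is open on both sides.
- end_stop (a point): point on the face of the steel end stop that the board's leading edge must meet: x = 45, y = 20 mm in the jig's frame, 20 mm above the desk. The stop is a bar across the far end of the track, y -10 to 52, top 24 mm above the desk; axes as the jig's.
- fence (a point): point on the face of the steel fence on the left of the track: x = 20, y = 38 mm in the jig's frame. The fence runs from x = -5 to 45 mm, top 24 mm above the desk, with a chamfered mouth down to x = -12. The orange clamp pad faces it from the right, x -8 to 40 mm, equally high.
- board: loose green display board 62 x 36 x 12.4 mm, 50 g, lying LCD up on the track; origin at the centre of its underside, +x along its length, LCD nearer the leading +x end. The 2 mm circuit board itself lies 4.4 to 6.4 mm above the underside; below it a solid 50 x 30 mm part. Starts 14 to 35 mm short of the stop. Home: origin at x = 14, y = 20 mm in the jig's frame. Slides with under 1 N.
- board_tail (a point): middle of the board's trailing edge, where a fingertip pushes: on the board's axis 31 mm behind its origin, 5.4 mm above its underside (20.4 mm above the desk). Even when the board is home this edge stands at x = -17 mm in the jig's frame, behind the ends of fence and pad, so a wide finger has free room behind it.
- lever (a joint): angle in rad of the hand lever on the clamp's cam, about the vertical axis through lever_pivot. 0 wide open, 1.6 fully closed at its stop pin; starts at 0 to 0.3. Grows clockwise seen from above: in the jig's frame the lever points at angle pi + 1.6 - value from +x towards +y (out to the right when open, along -x when closed). Stays where left; friction 0.1 N m. Pad meets the board at about 1.15.
- lever_knob (a point): on the axis of the lever's red upright knob, 78 mm from the pivot, 55 mm above the desk. Knob: round post, radius 6 mm at its foot (39 mm above the desk), 9.5 mm at 61 mm, top 72 mm. Under it the steel arm, 10 mm wide, 32 to 40 mm above the desk, from the pivot to 4 mm past the knob's axis; a collar of radius 7 mm reaches down to 29.5 mm. Push arm or knob sideways; free air below.
- lever_pivot (a point): point on the lever's vertical turning axis, 55 mm above the desk (x = 18, y = -43.4 mm in the jig's frame), level with lever_knob. The stop pin that the closed lever meets is a 6 mm steel pin on the jig at x = -34, y = -35 mm, top 45 mm above the desk.
- clamp_pad (a joint): how far in m the orange pad, 44 mm long, is pressed back on its springs: 0 while free, at most 0.0045; 2 N per mm. About 0.003 when the lever is closed on a board that lies against the fence.
- solder_reel: reel of solder wire standing on its flange, 53 mm diameter, 36 mm high; origin at the centre of its underside. Bystander: leave it where it is.
- flux_tin: round white tin with a blue band, 58 mm diameter, 62 mm high; origin at the centre of its underside. Bystander: leave it where it is.
- red_tape: roll of red insulating tape lying flat, 49 mm diameter, 15 mm high; origin at the centre of its underside. Bystander: leave it where it is.
- cutters: side cutters with red grips lying on the desk, 55 x 160 x 12 mm, long along their own y; origin at the centre of the underside. Bystander: leave it where it is.
- pump: blue desoldering pump with a yellow plunger lying at the back of the desk, 22 x 207 x 22 mm, long along its own y; origin at the centre of the underside. Bystander: leave it where it is.
- probe: black probe pen lying near the front edge of the desk, 10 x 72 x 10 mm, long along its own y; origin at the centre of the underside. Bystander: leave it where it is.
- sensor: small green sensor board lying on the desk, 22 x 36 x 6 mm; origin at the centre of the underside. Bystander: leave it where it is.
Not all that is in view belongs to the job. Leave any purple or turquoise look-alike of the board alone.

How it is judged (in metres and radians):
On the way:
1. the display board has been pushed home to the end stop (within 2.5 mm) while the clamp is still open (lever below 0.8 rad) (x of board in the frame of jig above 0.0115 m and value of joint lever below 0.8 rad), for 0.2 s.
At the end, for the whole second after the job is handed in: The display board lies flat and still in the jig, within 2.5 mm of the end stop, within 2 mm of lying against the fence and square to it within 0.04 rad; the lever is closed (beyond 1.48 of 1.6 rad) and the pad is pressed back at least 1.5 mm by the board (x of board in the frame of jig above 0.0115 m and y of board in the frame of jig between 0.018 and 0.022 m and z of board in the frame of jig between 0.013 and 0.017 m and angle between the x axis of board and the x axis of jig, either way round below 0.04 rad and angle between board's own z axis and vertical below 0.05 rad and value of joint lever above 1.48 rad and value of joint clamp_pad above 0.0015 m and linear speed of board below 0.01 m/s); the robot touches nothing.
It fails at once if the display board is lifted off the jig (by more than 8 mm) or tipped (z of board in the frame of jig above 0.023 m or angle between board's own z axis and vertical above 0.25 rad).
It fails at once if the fingers squeeze or ram the display board hard (more than 40 N) (contact force between the fingers and board above 40 N).
It fails at once if a bystander is moved by more than 20 mm (distance of any of solder_reel, flux_tin, red_tape, cutters, pump, probe, sensor from where it was at the start of the episode above 0.02 m).
It also fails if it takes over 45 s, if anything falls off the work surface, if the arm or the gripper's body presses on something with over 40 N, if the wrist force passes 120 N, or if a joint passes its speed limit or range.

## Working session

There is one attempt and no reset: what is moved stays moved. The work goes in short steps, Python scripts to look and compute and a tool call to move; the robot and the scene stay as the last step left them, time stands still between calls to the robot, and variables do not carry over. Pictures are saved under pics/ and viewed, at most 10 in all, crops included, and the job is handed in when it is done.

Besides the shell and the picture viewer there is one more tool, called after "Call:" as name([rows], argument=value, ...), one row to a line, values as JSON. carry_out: Moves the arm, as the interface text tells. Its arguments: {"type":"object","properties":{"plan":{"type":"array","items":{"type":"array","items":{"type":"number"}}},"grip":{"type":"number"},"grip_force":{"type":"number"}},"required":["plan"]}

```bash
mkdir -p pics; python3 - <<'E'
from cell import readout, optics
import cv2, numpy as np
s=readout.observe(); print(s['time'],s['tcp_pos'],np.round(s['ee_rot'],3),s['finger_gap'])
for n in('scene','top'):
    cv2.imwrite(f'pics/{n}0.png',optics.grab_frame(n)[:,:,::-1]); c=optics.calibration(n); print(n,c['fx'],c['cx'],c['cy'],np.round(c['T'],3).tolist())
E
```

```text
0.0 [ 0.28639634 -0.58275517  0.244257  ] [[ 0.897  0.441 -0.001]
 [ 0.441 -0.897  0.002]
 [ 0.    -0.002 -1.   ]] 0.08558091187189816
scene 361.7245141143173 254.22720962895926 190.2079806885207 [[0.966, -0.122, 0.227, 0.32], [-0.258, -0.417, 0.872, -0.884], [-0.012, -0.901, -0.434, 0.475], [0.0, 0.0, 0.0, 1.0]]
top 364.03047650195947 259.3211272973273 191.35237734687243 [[0.012, -0.984, 0.177, 0.366], [-1.0, -0.008, 0.025, -0.07], [-0.023, -0.177, -0.984, 0.995], [0.0, 0.0, 0.0, 1.0]]
```

View pics/top0.png

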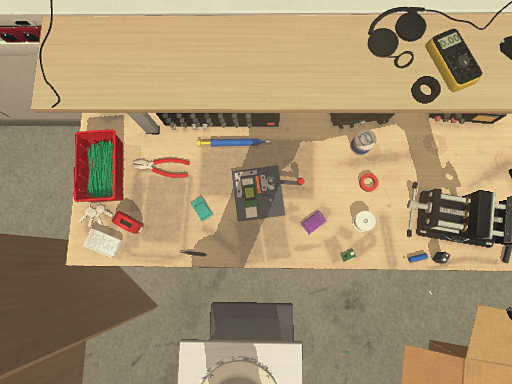

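View pics/scene0.png

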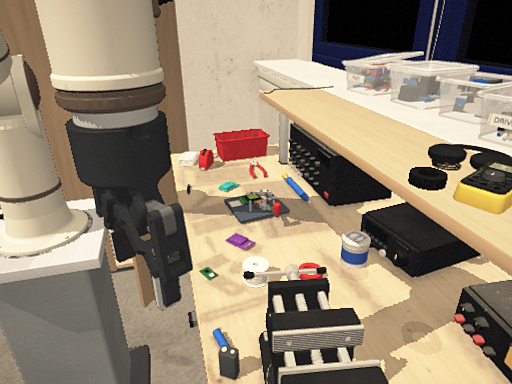

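The top view shows the jig at about (260,193), with the red knob at (300,181) to its right. The turquoise look-alike is at (202,208) and the purple one at (313,221). I'll zoom in on the jig next.

```bash
cat > h.py <<'E'
import numpy as np, cv2
from cell import readout, optics
def ray(c,u,v,z):
    d=c['T'][:3,:3]@np.array([(u-c['cx'])/c['fx'],(v-c['cy'])/c['fy'],1]); o=c['T'][:3,3]
    return o+d*(z-o[2])/d[2]
def proj(c,p):
    q=np.linalg.inv(c['T'])@np.append(p,1); return np.array([c['fx']*q[0]/q[2]+c['cx'],c['fy']*q[1]/q[2]+c['cy']])
E
python3 - <<'E'
from h import *
im=cv2.imread('pics/top0.png'); c={k:(np.array(v) if k=='T' else v) for k,v in optics.calibration('top').items()}
cv2.imwrite('pics/topc.png',cv2.resize(im[155:230,220:320],None,fx=8,fy=8,interpolation=cv2.INTER_CUBIC))
for u,v,z in((260,193,.015),(300,181,.07),(233,168,.015),(284,216,.015)): print(ray(c,u,v,z))
w=optics.calibration('wrist');print(np.round(w['T'],3).tolist(),w['fx'])
E
```

```text
[ 0.53781774 -0.04686172  0.015     ]
[ 0.5605583  -0.15134939  0.07      ]
[0.60758755 0.02884826 0.015     ]
[ 0.47532182 -0.11239108  0.015     ]
[[0.44, -0.855, -0.275, 0.356], [-0.898, -0.42, -0.133, -0.548], [-0.002, 0.305, -0.952, 0.372], [0.0, 0.0, 0.0, 1.0]] 301.96978079921246
```

View pics/topc.png

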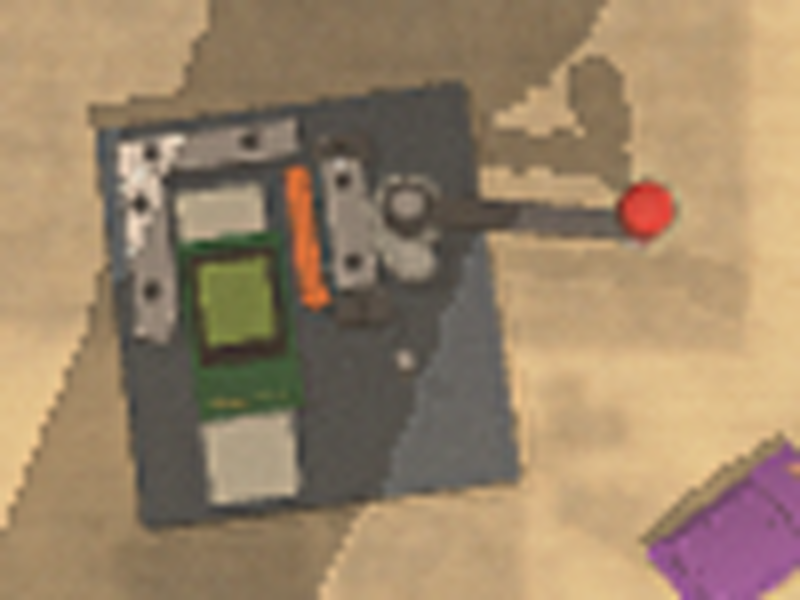

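The crop shows the board seated short of the stop with the lever open at about 0. Next I work out the jig pose from the base corners, and check the shelf height for clearance.

```bash
cat >> h.py <<'E'
def fit(J,W): # 2D rigid jig->world
    J,W=np.array(J,float),np.array(W,float); a,b=J.mean(0),W.mean(0); H=(J-a).T@(W-b)
    th=np.arctan2(H[0,1]-H[1,0],H[0,0]+H[1,1]); R=np.array([[np.cos(th),-np.sin(th)],[np.sin(th),np.cos(th)]])
    t=b-R@a; return th,t,W-(J@R.T+t)
def tri(c1,p1,c2,p2):
    A=[];b=[]
    for c,(u,v) in((c1,p1),(c2,p2)):
        d=ray(c,u,v,-5.)-c['T'][:3,3]; d/=np.linalg.norm(d); P=np.eye(3)-np.outer(d,d); A.append(P); b.append(P@c['T'][:3,3])
    x=np.linalg.lstsq(np.vstack(A),np.hstack(b),rcond=None)[0]; return x
E
python3 - <<'E'
from h import *
c=optics.calibration('top'); s=optics.calibration('scene')
g=lambda u,v,z:ray(c,220+u/8-.44,155+v/8-.44,z)[:2]
print(fit([(65,-70),(-75,-70),(-75,60)],1000*np.array([g(465,85,.015),g(520,480,.015),g(145,525,.015)])))
print('knob',g(645,211,.072),'tail',g(253,412,.0214))
print('shelf',tri(c,(33,108),s,(262,93)))
E
```

```text
(np.float64(0.1358645619747587), array([543.93197482, -35.16275174]), array([[-1.41891247,  0.79761023],
       [ 0.13605128,  0.77510085],
       [ 1.28286119, -1.57271109]]))
knob [ 0.56031286 -0.15165073] tail [ 0.50070604 -0.02362602]
shelf [0.70712228 0.48095289 0.2053338 ]
```

Call:
carry_out([
  [3,-2.6,0,0.03],
  [7,-6.1,0,0.06],
  [12,-10.5,0,0.1],
  [17,-14.9,0,0.14],
  [22,-19.3,0.5,0.18],
  [27,-23.7,1,0.22],
  [32,-28,1.5,0.26],
  [37,-32.4,2.5,0.3],
  [42,-36.8,3.5,0.32],
  [46,-40.3,4.4,0.32],
], grip=0, grip_force=40)

```text
time: 1.35
tcp_pos: [0.5141, -0.0367, 0.2044]
ee_rot: [[0.991, 0.136, 0.0], [0.136, -0.991, -0.0], [0.0, 0.0, -1.0]]
wrist_force: [0.8, -0.1, 0.0]
finger_gap: -0.0003
grasp_force: 0.0
```

Call:
carry_out([
  [0,0,0,0],
  [0,0,0,0],
])

```text
time: 1.6
tcp_pos: [0.5132, -0.0385, 0.2043]
ee_rot: [[0.991, 0.137, -0.001], [0.137, -0.991, -0.0], [-0.001, 0.0, -1.0]]
wrist_force: [-0.9, -0.2, -0.2]
finger_gap: -0.0003
grasp_force: 0.0
```

```bash
python3 - <<'E'
from h import *
s=readout.observe(); print(s['time'],s['tcp_pos'],np.round(s['ee_rot'],3),s['finger_gap'],np.round(s['q']),s['wrist_force'])
c=optics.calibration('wrist'); im=optics.grab_frame('wrist')[:,:,::-1]; cv2.imwrite('pics/w1.png',im); np.save('w1.npy',c)
cv2.imwrite('pics/w1b.png',cv2.resize(im,(800,600),interpolation=cv2.INTER_CUBIC))
E
```

```text
1.6 [ 0.51319951 -0.03852494  0.20427966] [[ 0.991  0.137 -0.001]
 [ 0.137 -0.991 -0.   ]
 [-0.001  0.    -1.   ]] -0.0002725647942570534 [ 32.  20. -37. 110.  14.  55. -94.] [-0.85870465 -0.21481837 -0.21780316]
```

View pics/w1b.png

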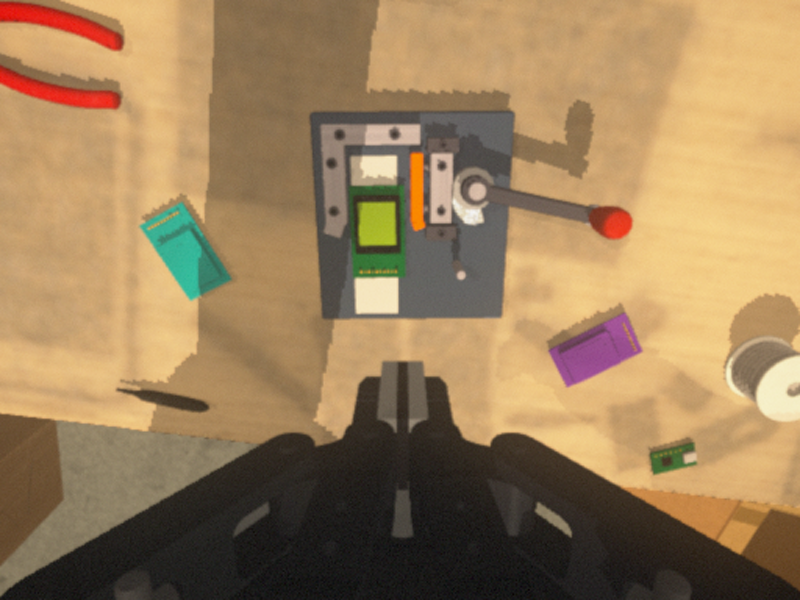

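The wrist view shows the jig clearly. The board tail is at about (378,276), the base corners are (311,112), (514,111), (502,317) and (323,319), the knob is at (613,222) and the pivot at (477,190).

```bash
python3 - <<'E'
from h import *
c=np.load('w1.npy',allow_pickle=True).item(); k=512/800
g=lambda u,v,z:1000*ray(c,(u+.5)*k-.5,(v+.5)*k-.5,z)[:2]
C=[g(*p,.015) for p in((311,112),(514,111),(502,317),(323,319))]
th,t,r=fit([(65,60),(65,-70),(-75,-70),(-75,60)],C); print(th,t,r.round(1).tolist())
R=np.array([[np.cos(th),-np.sin(th)],[np.sin(th),np.cos(th)]]); J=lambda w:(R.T@(np.array(w)-t)).round(1)
hsv=cv2.cvtColor(cv2.imread('pics/w1.png'),cv2.COLOR_BGR2HSV)
m=cv2.inRange(hsv,(35,100,40),(90,255,160)); m[:, :200]=0; m[:,280:]=0; m[230:]=0
ys,xs=np.nonzero(m); rc=cv2.minAreaRect(np.c_[xs,ys].astype(np.float32)); bp=cv2.boxPoints(rc)
print('board',[J(1000*ray(c,*p,.0214)[:2]) for p in bp],rc)
print('stop face',J(g(375,146,.02)),'fence face',J(g(345,190,.024)),'pivot',J(g(477,190,.045)),'knob',J(g(613,220,.072)),'pin',J(g(461,275,.045)))
E
```

```text
0.1442834130560247 [545.28695707 -35.63059801] [[-0.4, -1.4], [-1.2, 1.1], [1.0, 1.0], [0.6, -0.7]]
board [array([19.2, 35.2]), array([18.9,  0.9]), array([-40.6,   1.3]), array([-40.3,  37.6])] ((241.0, 147.5), (57.0, 34.0), 90.0)
stop face [43.7 18.7] fence face [17.  38.4] pivot [ 18.4 -42.9] knob [   4.2 -114.3] pin [-34.1 -35. ]
```

Call:
carry_out([
  [-2,-0.9,2,0],
  [-4.3,-1.8,5,-0.007],
  [-4.3,-1.8,9,-0.007],
  [-4.3,-1.8,13,-0.007],
  [-4.3,-1.8,15,-0.007],
  [-4.3,-1.8,16.3,-0.007],
  [-4.3,-1.8,17,-0.007],
  [-4.3,-1.8,17.25,-0.007],
  [-4.3,-1.8,17.25,-0.007],
])

```text
time: 2.78
tcp_pos: [0.4691, -0.0265, 0.0327]
ee_rot: [[0.99, 0.143, 0.001], [0.143, -0.99, -0.0], [0.001, 0.0, -1.0]]
wrist_force: [-0.5, 0.3, -0.3]
finger_gap: 0.0001
grasp_force: 0.0
```

```bash
python3 - <<'E'
from h import *
s=readout.observe(); print(s['time'],s['tcp_pos'],np.round(s['ee_rot'],3).tolist(),s['wrist_force'])
c=optics.calibration('wrist'); im=optics.grab_frame('wrist')[:,:,::-1]; cv2.imwrite('pics/w2.png',im); np.save('w2.npy',c)
cv2.imwrite('pics/w2b.png',cv2.resize(im,(800,600),interpolation=cv2.INTER_CUBIC))
E
```

```text
2.775 [ 0.46909024 -0.0265178   0.03270887] [[0.99, 0.143, 0.001], [0.143, -0.99, -0.0], [0.001, 0.0, -1.0]] [-0.52429603  0.26202425 -0.3356566 ]
```

View pics/w2b.png

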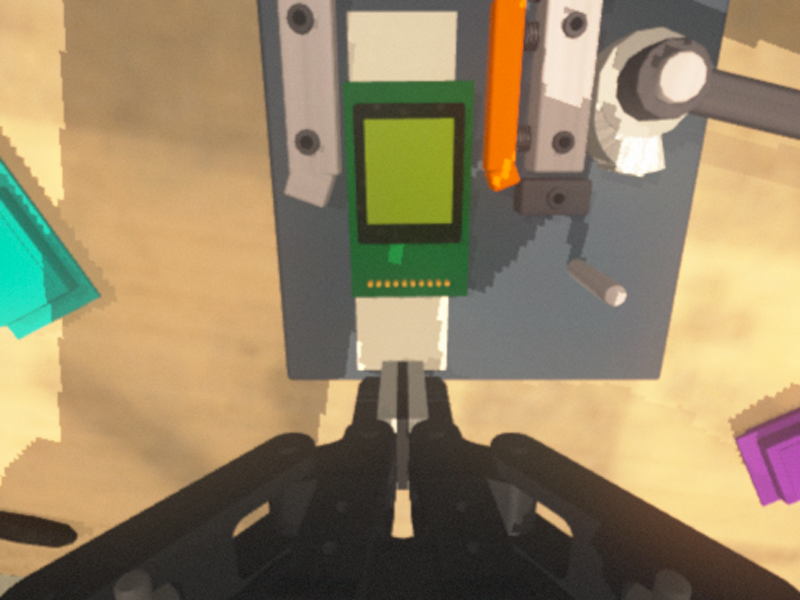

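The finger is behind the board and centred on its tail, at jig (-74, 20). Pushing now.

Call:
carry_out([
  [0.8,0,0.1,0],
  [1.6,0,0.1,0],
  [2,0,0.1,0],
  [2.3,0,0.1,0],
  [2.6,0,0.1,0],
  [2.9,0,0.1,0],
  [3.2,0,0.1,0],
  [3.5,0,0.1,0],
  [3.8,0,0.1,0],
  [4.0,0,0.1,0],
])

```text
time: 4.08
tcp_pos: [0.5084, -0.0206, 0.0312]
ee_rot: [[0.99, 0.143, 0.0], [0.143, -0.99, 0.0], [0.0, -0.0, -1.0]]
wrist_force: [-0.3, -0.3, 0.2]
finger_gap: -0.0002
grasp_force: 0.2
```

Call:
carry_out([
  [0.1,0,0,0],
  [0.2,0,0,0],
  [0.3,0,0,0],
  [0.3,0,0,0],
])

```text
time: 4.58
tcp_pos: [0.5114, -0.0201, 0.0312]
ee_rot: [[0.99, 0.143, 0.0], [0.143, -0.99, 0.0], [0.0, -0.0, -1.0]]
wrist_force: [0.2, -0.2, 0.4]
finger_gap: -0.0004
grasp_force: 0.0
```

```bash
python3 - <<'E'
from h import *
s=readout.observe(); print(s['time'],s['tcp_pos'],s['wrist_force'])
im=optics.grab_frame('wrist')[:,:,::-1]; cv2.imwrite('pics/w3.png',im); np.save('w3.npy',optics.calibration('wrist'))
cv2.imwrite('pics/w3b.png',cv2.resize(im,(800,600),interpolation=cv2.INTER_CUBIC))
E
```

```text
4.575 [ 0.51135831 -0.02013458  0.03124683] [ 0.23621581 -0.18137054  0.41509749]
```

View pics/w3b.png

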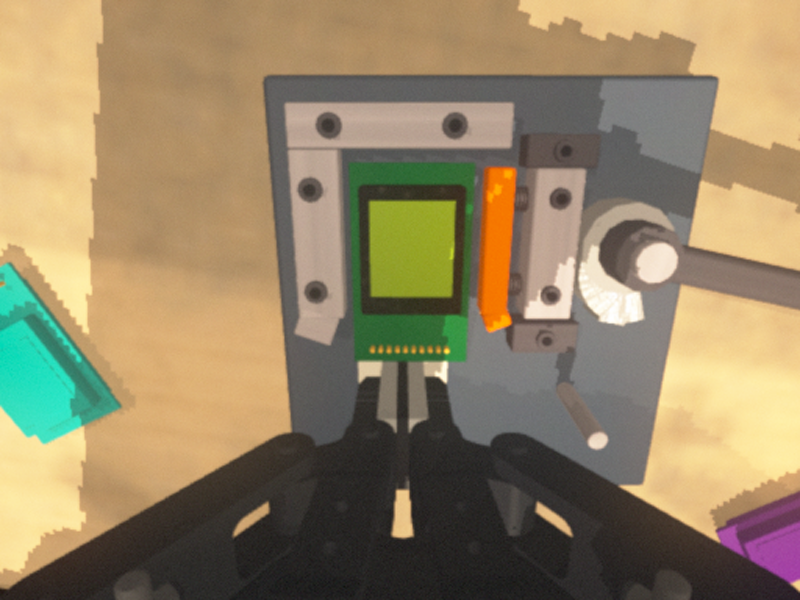

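The board is about 3–4 mm short of the stop, with its lead edge at v≈163 against the bar at v≈148. I'll continue in small steps and watch the force.

Call:
carry_out([
  [0.1,0,0,0],
  [0.2,0,0,0],
  [0.25,0,0,0],
  [0.25,0,0,0],
])

```text
time: 5.12
tcp_pos: [0.5138, -0.0198, 0.0312]
ee_rot: [[0.99, 0.143, 0.0], [0.143, -0.99, 0.0], [0.0, -0.0, -1.0]]
wrist_force: [0.1, 0.6, -0.3]
finger_gap: -0.0002
grasp_force: 0.1
```

Call:
carry_out([
  [0.05,0,0,0],
  [0.1,0,0,0],
  [0.1,0,0,0],
])

```text
time: 5.5
tcp_pos: [0.5147, -0.0197, 0.0312]
ee_rot: [[0.99, 0.143, 0.0], [0.143, -0.99, 0.0], [0.0, -0.0, -1.0]]
wrist_force: [-0.1, -0.3, -0.4]
finger_gap: 0.0003
grasp_force: 0.2
```

Call:
carry_out([
  [0.05,0,0,0],
  [0.1,0,0,0],
  [0.1,0,0,0],
])

```text
time: 5.88
tcp_pos: [0.5151, -0.0196, 0.0311]
ee_rot: [[0.99, 0.143, -0.001], [0.143, -0.99, -0.0], [-0.001, 0.0, -1.0]]
wrist_force: [-2.8, -0.6, 2.6]
finger_gap: -0.0002
grasp_force: 1.2
```

Call:
carry_out([
  [0.03,0,0,0],
  [0.06,0,0,0],
  [0.06,0,0,0],
])

```text
time: 6.25
tcp_pos: [0.5152, -0.0196, 0.031]
ee_rot: [[0.99, 0.143, -0.002], [0.143, -0.99, -0.0], [-0.002, 0.0, -1.0]]
wrist_force: [-4.2, -0.3, 4.3]
finger_gap: -0.0001
grasp_force: 2.6
```

The force rise at jig x≈-27.5 means the board is home. Retreat and rise, then plan the lever path.

Call:
carry_out([
  [-0.3,0,0,0],
  [-1.2,0,0,0],
  [-1.5,0,-2,0.1],
  [-1.5,0,-5,0.25],
  [-1.5,0,-7,0.4],
  [-1.5,0,-7.5,0.55],
  [-1.5,0,-7.5,0.7],
  [-1.5,0,-7.5,0.85],
  [-1.5,0,-7.5,1.0],
  [-1.5,0,-7.5,1.0],
])

```text
time: 7.5
tcp_pos: [0.5016, -0.0215, 0.1065]
ee_rot: [[0.656, -0.755, 0.001], [-0.755, -0.656, -0.001], [0.002, -0.0, -1.0]]
wrist_force: [0.2, -0.8, -0.4]
finger_gap: 0.0003
grasp_force: 0.0
```

```bash
cat > lev.py <<'E'
from h import *
th=.144; t=np.array([545.3,-35.6]); R=np.array([[np.cos(th),-np.sin(th)],[np.sin(th),np.cos(th)]])
s=readout.observe(); yaw=np.arctan2(s['ee_rot'][1,0],s['ee_rot'][0,0]); print(s['time'],s['tcp_pos'],'yaw',yaw,s['wrist_force'],np.round(s['q']))
def row(v,off,turn,z,r=74):
    a=np.pi+1.6-v; n=np.array([np.sin(a),-np.cos(a)]); p=np.array([18,-43.4])+r*np.array([np.cos(a),np.sin(a)])-off*n
    w=R@p+t; d=w/1000-s['tcp_pos'][:2]; X=s['ee_rot'][:2,0]; Y=s['ee_rot'][:2,1]
    print(v,off,'world',w.round(),'row',[round(100*float(d@X),1),round(100*float(d@Y),1),round(100*(s['tcp_pos'][2]-z),1),round(yaw-(th-turn),2)])
E
python3 - <<'E'
from lev import *
row(.19,42,1.0,.105);row(.19,42,1.0,.055)
c=optics.calibration('wrist'); im=optics.grab_frame('wrist')[:,:,::-1]; cv2.imwrite('pics/w4.png',im)
cv2.imwrite('pics/w4b.png',cv2.resize(im,(800,600),interpolation=cv2.INTER_CUBIC))
E
```

```text
7.5 [ 0.50156728 -0.02153539  0.10649906] yaw -0.8549345563092553 [ 0.20551523 -0.79336776 -0.37967925] [  11.   24.  -14.  116.    9.   41. -147.]
0.19 42 world [ 610. -151.] row [16.9, 0.3, np.float64(0.1), np.float64(0.0)]
0.19 42 world [ 610. -151.] row [16.9, 0.3, np.float64(5.1), np.float64(0.0)]
```

View pics/w4b.png

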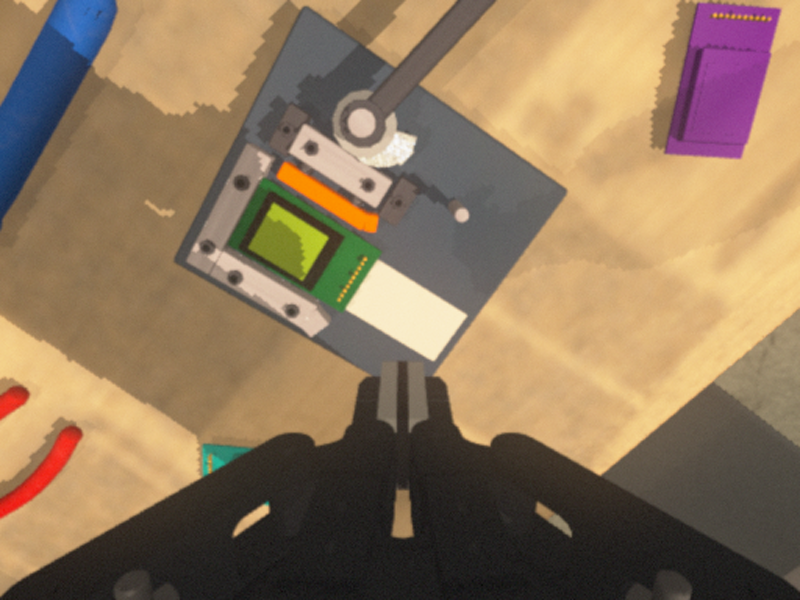

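The board is home against the stop. q7 is at its limit in this direction, so I'll turn the tool the other way, with the camera to the left, before going to the lever.

Call:
carry_out([
  [0,0,0,-0.1],
  [0,0,0,-0.28],
  [0,0,0,-0.46],
  [0,0,0,-0.64],
  [0,0,0,-0.82],
  [0,0,0,-1.0],
  [0,0,0,-1.18],
  [0,0,0,-1.36],
  [0,0,0,-1.54],
  [0,0,0,-1.72],
])

```text
time: 8.8
tcp_pos: [0.5016, -0.0217, 0.1065]
ee_rot: [[0.644, 0.765, 0.001], [0.765, -0.644, 0.0], [0.001, 0.001, -1.0]]
wrist_force: [0.5, -0.5, -0.4]
finger_gap: 0.0002
grasp_force: 0.0
```

Call:
carry_out([
  [0,0,0,-0.18],
  [0,0,0,-0.36],
  [0,0,0,-0.54],
  [0,0,0,-0.7],
  [0,0,0,-0.7],
])

```text
time: 9.43
tcp_pos: [0.5015, -0.0218, 0.1064]
ee_rot: [[0.008, 1.0, 0.001], [1.0, -0.008, 0.001], [0.001, 0.001, -1.0]]
wrist_force: [-0.6, -0.6, 0.4]
finger_gap: 0.0004
grasp_force: 0.0
```

```bash
python3 - <<'E'
from lev import *
row(.19,42,-1.4,.105);row(.19,42,-1.4,.055)
E
```

```text
9.425 [ 0.50153998 -0.02179438  0.10638597] yaw 1.5624511036347235 [-0.60601876 -0.60151831  0.35657133] [ 37.  31. -46. 116.  31.  46. -28.]
0.19 42 world [ 610. -151.] row [-12.8, 11.0, np.float64(0.1), np.float64(0.02)]
0.19 42 world [ 610. -151.] row [-12.8, 11.0, np.float64(5.1), np.float64(0.02)]
```

Call:
carry_out([
  [-2.5,1,0,0],
  [-5.5,3,0,0],
  [-8.5,6,0,0],
  [-11,8.5,0,0],
  [-12.8,11,0,0],
  [-12.8,11,0.5,0],
  [-12.8,11,2.5,0],
  [-12.8,11,4.5,0],
  [-12.8,11,5.1,0],
  [-12.8,11,5.1,0],
])

```text
time: 10.68
tcp_pos: [0.6097, -0.1498, 0.0543]
ee_rot: [[0.006, 1.0, -0.002], [1.0, -0.006, 0.001], [0.001, -0.002, -1.0]]
wrist_force: [1.4, 0.7, -0.2]
finger_gap: -0.0002
grasp_force: 0.0
```

```bash
python3 - <<'E'
from lev import *
for i,v in enumerate([.0,.15,.3,.45,.6,.75,.9,1.05,1.2,1.35,1.5,1.6]): row(v,25,-1.4-.0*i,.055)
im=optics.grab_frame('scene')[:,:,::-1]
cv2.imwrite('pics/s5.png',cv2.resize(im[130:330,60:340],(800,571),interpolation=cv2.INTER_CUBIC))
E
```

```text
10.675 [ 0.60973558 -0.14977262  0.05431782] yaw 1.564417206644442 [ 1.40517254  0.68167656 -0.18202533] [ 40.  45. -40.  99.  36.  50. -16.]
0.0 25 world [ 607. -145.] row [0.5, -0.3, np.float64(-0.1), np.float64(0.02)]
0.15 25 world [ 596. -149.] row [0.0, -1.4, np.float64(-0.1), np.float64(0.02)]
0.3 25 world [ 585. -153.] row [-0.3, -2.5, np.float64(-0.1), np.float64(0.02)]
0.45 25 world [ 573. -154.] row [-0.4, -3.7, np.float64(-0.1), np.float64(0.02)]
0.6 25 world [ 561. -154.] row [-0.4, -4.8, np.float64(-0.1), np.float64(0.02)]
0.75 25 world [ 550. -152.] row [-0.2, -6.0, np.float64(-0.1), np.float64(0.02)]
0.9 25 world [ 539. -148.] row [0.1, -7.1, np.float64(-0.1), np.float64(0.02)]
1.05 25 world [ 528. -143.] row [0.7, -8.1, np.float64(-0.1), np.float64(0.02)]
1.2 25 world [ 519. -136.] row [1.4, -9.1, np.float64(-0.1), np.float64(0.02)]
1.35 25 world [ 511. -127.] row [2.2, -9.9, np.float64(-0.1), np.float64(0.02)]
1.5 25 world [ 504. -118.] row [3.1, -10.6, np.float64(-0.1), np.float64(0.02)]
1.6 25 world [ 500. -111.] row [3.8, -11.0, np.float64(-0.1), np.float64(0.02)]
```

View pics/s5.png

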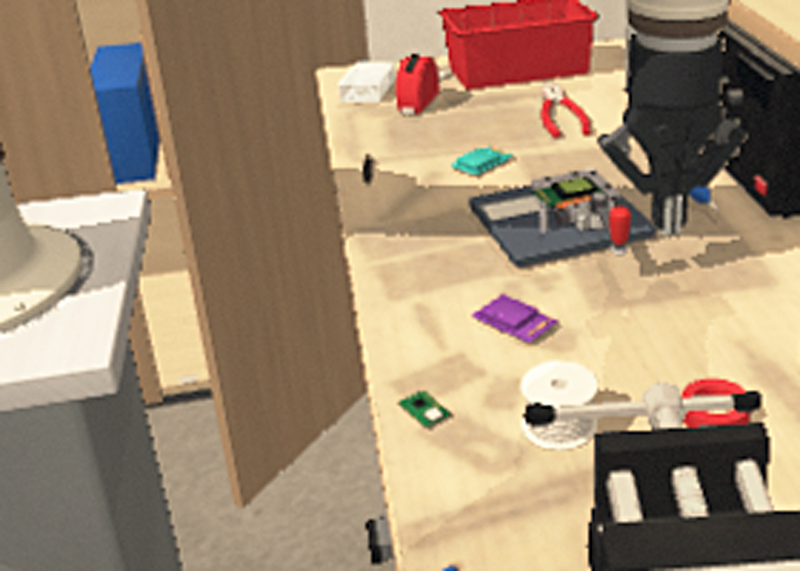

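The finger stands beyond the knob (knob at (620,225), finger at (672,220)) and is clear of everything else. Sweeping the lever now.

Call:
carry_out([
  [0,-0.8,0,0],
  [0,-1.4,0,0],
  [-0.3,-2.5,0,0],
  [-0.4,-3.7,0,0],
  [-0.4,-4.8,0,0],
  [-0.2,-6.0,0,0],
  [0.1,-7.1,0,0],
  [0.7,-8.1,0,0],
  [1.4,-9.1,0,0],
  [1.4,-9.1,0,0],
])

```text
time: 11.98
tcp_pos: [0.5182, -0.1349, 0.0551]
ee_rot: [[0.006, 1.0, -0.002], [1.0, -0.006, 0.0], [0.0, -0.002, -1.0]]
wrist_force: [-0.3, 0.4, -1.3]
finger_gap: -0.0006
grasp_force: 0.0
```

Call:
carry_out([
  [0.4,-0.4,0,0],
  [0.8,-0.8,0,0],
  [1.25,-1.2,0,0],
  [1.7,-1.5,0,0],
  [2.1,-1.7,0,0],
  [2.4,-1.9,0,0],
  [2.4,-1.9,0,0],
])

```text
time: 12.85
tcp_pos: [0.4999, -0.1113, 0.055]
ee_rot: [[0.007, 1.0, -0.001], [1.0, -0.007, 0.0], [0.0, -0.001, -1.0]]
wrist_force: [0.5, 0.1, 0.4]
finger_gap: -0.0002
grasp_force: 0.1
```

```bash
python3 - <<'E'
from lev import *
row(1.6,17,-1.4,.055)
im=optics.grab_frame('wrist')[:,:,::-1]; cv2.imwrite('pics/w6.png',im); np.save('w6.npy',optics.calibration('wrist'))
cv2.imwrite('pics/w6b.png',cv2.resize(im,(800,600),interpolation=cv2.INTER_CUBIC))
E
```

```text
12.85 [ 0.49994462 -0.11130197  0.0550231 ] yaw 1.5641864120739597 [0.52686315 0.12185735 0.38831672] [ 43.  36. -42. 115.  36.  42. -21.]
1.6 17 world [ 499. -103.] row [0.8, -0.1, np.float64(0.0), np.float64(0.02)]
```

View pics/w6b.png

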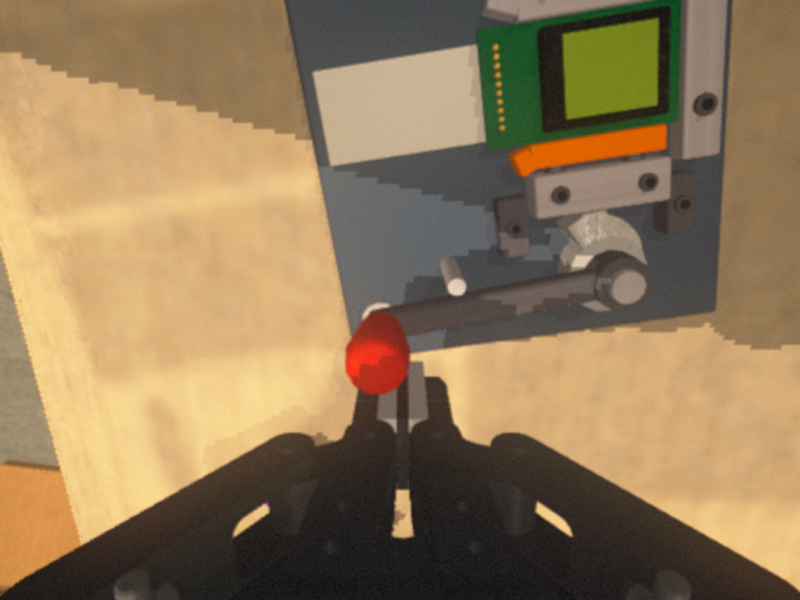

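The lever is almost at the pin, with the pad on the board. I'll continue in small steps.

Call:
carry_out([
  [0.15,-0.15,0,0],
  [0.3,-0.3,0,0],
  [0.45,-0.3,0,0],
  [0.6,-0.3,0,0],
  [0.6,-0.3,0,0],
])

```text
time: 13.52
tcp_pos: [0.4973, -0.1069, 0.0552]
ee_rot: [[0.008, 1.0, -0.001], [1.0, -0.008, -0.002], [-0.002, -0.001, -1.0]]
wrist_force: [-1.0, -5.3, 1.3]
finger_gap: -0.0003
grasp_force: 2.4
```

Call:
carry_out([
  [0.1,0,0,0],
  [0.2,0,0,0],
  [0.2,0,0,0],
])

```text
time: 13.9
tcp_pos: [0.4973, -0.1068, 0.0552]
ee_rot: [[0.009, 1.0, -0.001], [1.0, -0.009, -0.004], [-0.004, -0.001, -1.0]]
wrist_force: [-0.6, -8.8, 1.9]
finger_gap: 0.0003
grasp_force: 4.5
```

Call:
carry_out([
  [0.1,0,0,0],
  [0.15,0,0,0],
  [0.15,0,0,0],
])

```text
time: 14.28
tcp_pos: [0.4972, -0.1066, 0.0552]
ee_rot: [[0.01, 1.0, -0.002], [1.0, -0.01, -0.005], [-0.005, -0.001, -1.0]]
wrist_force: [-1.0, -12.2, 1.8]
finger_gap: -0.0004
grasp_force: 5.9
```

The lever is hard against its stop: the force climbs with no motion. Backing off and checking.

Call:
carry_out([
  [-0.5,0,0,0],
  [-1.5,0,0,0],
  [-3,0,0,0],
  [-4,0,-2,0],
  [-4,0,-5,0],
  [-4,0,-9,0],
  [-4,0,-12,0],
  [-4,0,-12,0],
])

```text
time: 15.28
tcp_pos: [0.4992, -0.143, 0.1774]
ee_rot: [[0.008, 1.0, 0.004], [1.0, -0.008, -0.002], [-0.002, 0.004, -1.0]]
wrist_force: [-0.3, 1.0, -0.2]
finger_gap: 0.0001
grasp_force: 0.0
```

```bash
python3 - <<'E'
from h import *
s=readout.observe(); print(s['time'],s['tcp_pos'],s['wrist_force'])
c=optics.calibration('wrist'); im=optics.grab_frame('wrist')[:,:,::-1]
cv2.imwrite('pics/w7.png',cv2.resize(im,(800,600),interpolation=cv2.INTER_CUBIC)); np.save('w7.npy',c)
E
```

```text
15.275 [ 0.49916118 -0.14296919  0.17737095] [-0.29451516  1.04260843 -0.15236476]
```

View pics/w7.png

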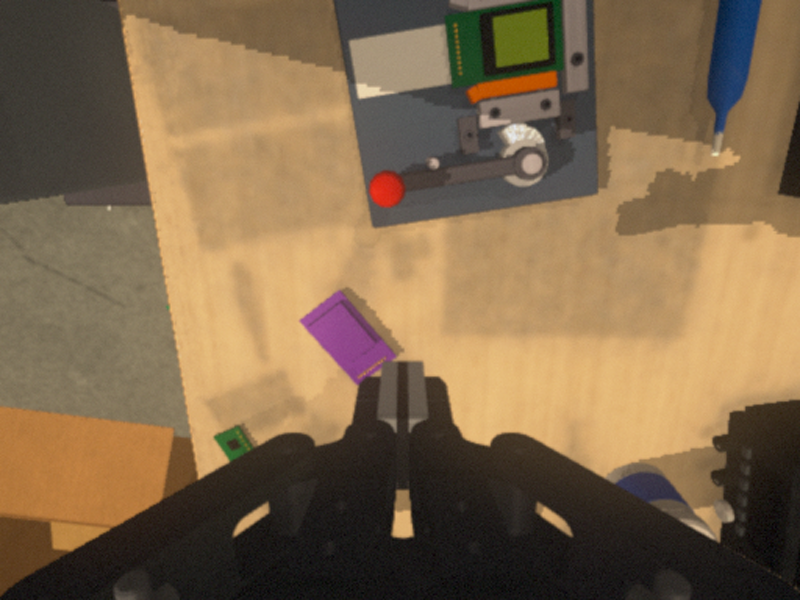

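The lever (knob at (387,188)) rests on the pin at (432,163), and the pad presses against the board. A quick numeric check of the board position and lever angle follows.

```bash
python3 - <<'E'
from h import *
th=.144; t=np.array([545.3,-35.6]); R=np.array([[np.cos(th),-np.sin(th)],[np.sin(th),np.cos(th)]])
c=np.load('w7.npy',allow_pickle=True).item(); k=.64
J=lambda u,v,z:(R.T@(1000*ray(c,(u+.5)*k-.5,(v+.5)*k-.5,z)[:2]-t)).round(1)
p,kn=J(531,163,.045),J(387,188,.072); print('pivot',p,'knob',kn,'lever',1.6-np.arctan2(*(p-kn)[::-1]))
print('tail',J(446,14,.0214),J(452,87,.0214),'lead',J(560,75,.0214),'stop',J(566,60,.024))
c=np.load('w6.npy',allow_pickle=True).item()
print('w6 tail',J(477,30,.0214),J(488,150,.0214),'lead',J(679,8,.0214),J(679,122,.0214),'stop',J(682,122,.024))
E
```

```text
pivot [ 17.1 -42.7] knob [-59.6 -41.6] lever 1.614340607468812
tail [-16.1  38.6] [-17.3   2.7] lead [42.2 -0.3] stop [44.9  6.5]
w6 tail [-16.9  38.1] [-16.9   2.7] lead [43.7 34.8] [44.5  2.1] stop [44.  2.]
```

The tail is at x≈-17, the board spans y≈2 to 38, and the lever is at about 1.6. Everything is in place, so I'm handing in.

```bash
python3 -c "
from cell import ctrl; print(ctrl.close_job())"
```

```text
the job is handed in; nothing more can be done
None
```

The job is handed in: the board was pushed home against the end stop with the clamp open, then the lever was closed to its stop pin (about 1.6 rad in the last camera check); I didn't measure how far the pad was pressed back, and no verdict was returned.

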